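# Draw the dish carrier out of the microscope and hold it up level

### The arm

A 6-joint arm with a two-finger parallel gripper is mounted at the origin on the work surface. World frame = base frame: x ahead of the robot, y to its left, z up, the work surface at z = 0. Lengths are in m, angles in rad, forces in N, time in s.
With the tool pointing down it reaches from about 0.35 to 0.775 m from the base axis. Payload 5.5 kg.
Tool frame: the origin (TCP) lies midway between the tips of the shut fingers; the grasp point (between the pads) lies 19 mm behind it; z points along the fingers, x is the direction in which the jaws open and shut, and the axes are right-handed (so a half turn about z gives the same grasp; the last joint's range is limited). The gripper opens to 85 mm and grips with 20 to 120 N. Pads are 22 mm wide; open, the fingers measure 114 mm over their backs; the gripper's body (76 mm by 85 mm) begins 54 mm behind the grasp point. The pads swing forward as they close: fully open they stand 13 mm farther back than shut.
Start: joints at [-1.405, 0.313, 0.046, 1.304, 0, 1.431], TCP at [0.173, -0.548, 0.231] pointing down, gripper open.
Joint ranges: [-2.76, 2.76], [-0.86, 1.69], [-1.03, 1.26], [-2.2, 2.34], [-1.47, 1.5], [-3.14, 3.14]. Speed limits (rad/s): [2.57, 2.57, 3.14, 3.14, 3.14, 3.14].

### API

Orientations are given as a unit quaternion [w, x, y, z].
In Python, from workcell import env gives the robot as it stands. The module is installed in compiled form; this text tells all that it offers.
- The arm moves only by the tool apply_moves, never from a script. Its argument "moves" is a list of rows, each a list of 3 entries, a list of its own where there are three numbers: the shift along the tool's x, y, z in cm, then the turn about the tool's z in degrees, then the opening, from 0 (shut) to 1 (fully open). In form: [[[x, y, z], yaw, gripper], ...]. A call has exactly 10 rows; each row is the pose to reach, as a shift and turn from the pose commanded when the call began, along the tool's axes at that moment; what a row does not reach only later rows make up. A row lasts 1/8 s, in which the tool goes at most 62.5 mm and 10.7 degrees, less where a joint would pass 70% of its speed; a pose out of reach is approached as far as the arm can. A call with a gripper value outside its range is refused whole. The fingers move at their own pace and stop on an object; "squeeze" is the grip in N (left out, the last holds). Time passes only in rows, so rows that repeat a pose let the fingers close, or fill a call up. It gives the time, the measured TCP pose, the force and the opening at its end, in the units of the state.
- env.get_state(): the state, without advancing time (a new reading comes with each control period).
- env.read_camera(name): name is "scene" or "top"; returns a dict with "pixels" (384x512x3 uint8, red, green, blue), "fov_y" (degrees; the focal length in pixels is half the picture's height over the tangent of half this angle, whatever the lens; pixels are square), "cx", "cy" (the principal point, pixels), "dist" ([k1, k2, p1, p2, k3] as OpenCV has them; the pictures are not rectified), "world_from_camera" (4x4, takes a point from camera to world coordinates). Camera axes: x right, y down, z forward; pixel columns grow to the right and rows downward; lengths in m; the calibration is good to about 2 mm. A picture is of the moment at which its call begins. There is no depth.
- env.hand_in(): hands the job in, once; it reports no verdict.
The state is a dict: "clock": time; "joint_pos": joint angles; "qvel": joint speeds; "tau": joint torques, N m; "tcp_pos": TCP position; "orientation": TCP orientation; "wrist_force": force on the tool from outside, world axes, zero at the start; "ft_torque": the same for the moment, N m; "finger_gap": finger opening in m.
Only numpy, scipy, OpenCV 4.12 (cv2) and the standard library are available. Lean on these libraries where they do the work, as an engineer would, in place of code of your own. Each camera call takes 0.05 s, during which the arm holds its last target.

### The job

Take the carrier that sits on the microscope's stage by its upright handle, draw it straight out towards you along its guides until it is completely clear of the guide lips and of the condenser, then lift it straight up, level, with the dish still in its seat, to about 8 cm above the stage. Finish while holding it there, still and level, gripped by the handle and touching nothing else; do not put it down. Do not knock the microscope, tip the carrier, touch the dish or shift any of the other things.

Things in the scene. Friction and masses are not known exactly. Their poses are not given: they have to be found in the camera images.
- microscope: Fixed off-white inverted microscope. Origin: on the table straight below the optical axis; x points away from the draw-out side (draw along -x), y left, z up. Flat black stage, top at z = 150 mm, x -160 to 90, y -132 to 152 mm. Pillar at y 155 to 215 mm, 425 mm high, with an arm (x -23 to 23, z 385 to 425 mm) to the condenser; eyepiece body at y -140 to -330, x -52 to 52 mm, 300 mm high.
- lip_end (a point): On the stage top, midway between the guides, at the front end of the lips (microscope x = -20 mm; axes the microscope's). Guides run along x, inner faces at y = +-46.5 mm, 7.6 mm high, x -130 to 70 mm in the microscope's frame. From x = -20 to 70 mm lips reach in to y = +-38.5 mm, 7.6 to 11.6 mm above the stage: the plate cannot be lifted under them.
- condenser (a point): Centre of the lower end of the black condenser that hangs on the optical axis (microscope x = y = 0), 30 mm above the stage. It is a cylinder of radius 21 mm there, 25 mm from 75 mm above the stage upwards.
- carrier: Loose aluminium dish carrier, about 180 g, on the stage between the guides (2.5 mm play each side and below the lips). Plate x -130 to 42, y -44 to 44 mm, 5 mm thick. Origin: underside, below the centre of the dish seat (square curb 4 mm high, 60 mm inside); x away from the handle, z up. At the start within 15 mm of the optical axis, square to the guides; clear of the lips 62 mm out from the axis.
- handle_top (a point): Centre of the top face of the carrier's upright handle, a block 36 mm long (x), 14 mm thick (y), standing 45 mm above the plate; it lies at x = -112, y = 0, z = 50 mm of the carrier, whose axes it has.
- dish: Closed clear round dish, 56 mm diameter, 15 mm high, about 35 g, loose in the seat of the carrier. Origin: centre of its underside, z up. When seated it rests on the plate, its origin 5 mm above the carrier's origin.
- vial: Bystander on the stage, left rear: glass vial 22 mm diameter, 35 mm high. Origin under its centre.
- slide_box: Bystander on the stage, right rear: grey box 60 x 30 x 22 mm. Origin under its centre.
- spare_carrier: Bystander: an empty carrier of the same make lying on the table (not the one to take). Frame as for the carrier.
- dish_stack: Bystander on the table: three closed dishes as one stack, 56 mm diameter, 45 mm high. Origin under its centre.
- jar: Bystander on the table: amber jar 60 mm diameter, 75 mm high. Origin under its centre.
- tape_roll: Bystander on the table: white tape roll lying flat, 70 mm diameter, 24 mm high. Origin under its centre.
Not all that is in view belongs to the job. What is shaped like the carrier but pink is not meant.

How it is judged:
By the outcome, as a careful person would: the job done as asked, in the order asked, and still so for the second after the job is handed in, while the arm keeps its last pose, push and grip.
It also fails if it takes over 38 s, if anything falls off the work surface, if the arm or the gripper's body presses on something with over 40 N, if the wrist force passes 120 N, or if a joint passes its speed limit or range.

## Working session

There is one attempt and no reset: what is moved stays moved. The work goes in short steps, Python scripts to look and compute and a tool call to move; the robot and the scene stay as the last step left them, time stands still between calls to the robot, and variables do not carry over. Pictures are saved under pics/ and viewed, and the job is handed in when it is done.

Besides the shell and the picture viewer there is one more tool, called after "Emit:" as name(argument=value, ...) on one line, values as JSON. apply_moves: Moves the arm, as the interface text tells. Its arguments: {"type":"object","properties":{"moves":{"type":"array","items":{"type":"array"}},"squeeze":{"type":"number"}},"required":["moves"]}

```bash
mkdir -p pics
cat > h.py <<'E'
import numpy as np, cv2
from workcell import env
def cam(n):
    c=env.read_camera(n); im=np.array(c["pixels"]); h=im.shape[0]
    f=h/2/np.tan(np.radians(c["fov_y"])/2)
    K=np.array([[f,0,c["cx"]],[0,f,c["cy"]],[0,0,1]]); return im,K,np.array(c["dist"],float),np.array(c["world_from_camera"])
def ray(K,d,T,uv):
    p=cv2.undistortPoints(np.array([[uv]],float),K,d)[0,0]
    return T[:3,3],T[:3,:3]@np.array([p[0],p[1],1])
def onz(K,d,T,uv,z):
    o,r=ray(K,d,T,uv); return o+r*(z-o[2])/r[2]
def proj(K,d,T,P):
    Ti=np.linalg.inv(T); return cv2.projectPoints(np.array(P,float).reshape(-1,3),cv2.Rodrigues(Ti[:3,:3])[0],Ti[:3,3],K,d)[0][:,0]
def save(n,im): cv2.imwrite("pics/"+n+".png",cv2.cvtColor(im,cv2.COLOR_RGB2BGR))
E
python3 - <<'E'
from h import *
for n in("scene","top"):
    im,K,d,T=cam(n); save(n+"0",im); print(n,K[0,0],d,T.round(3).tolist())
s=env.get_state();print({k:np.round(v,3).tolist() for k,v in s.items()})
E
```

```text
scene 397.39737062053587 [0.01727961 0.         0.         0.         0.        ] [[0.641, 0.438, -0.63, 1.216], [0.767, -0.388, 0.511, -0.551], [-0.02, -0.811, -0.585, 0.731], [0.0, 0.0, 0.0, 1.0]]
top 372.4179617235857 [-0.11591623  0.          0.          0.          0.        ] [[-0.014, -0.986, 0.163, 0.411], [-1.0, 0.016, 0.007, -0.032], [-0.009, -0.163, -0.987, 1.098], [0.0, 0.0, 0.0, 1.0]]
{'clock': 0.1, 'joint_pos': [-1.405, 0.314, 0.045, 1.304, 0.0, 1.431], 'qvel': [0.001, -0.001, 0.002, 0.0, 0.001, -0.001], 'tau': [0.003, -48.173, 29.924, 0.013, -0.0, 0.0], 'tcp_pos': [0.173, -0.548, 0.231], 'orientation': [-0.001, 0.807, -0.591, -0.001], 'wrist_force': [-0.053, 0.282, -0.007], 'ft_torque': [-0.025, 0.029, 0.042], 'finger_gap': 0.086}
```

View pics/scene0.png

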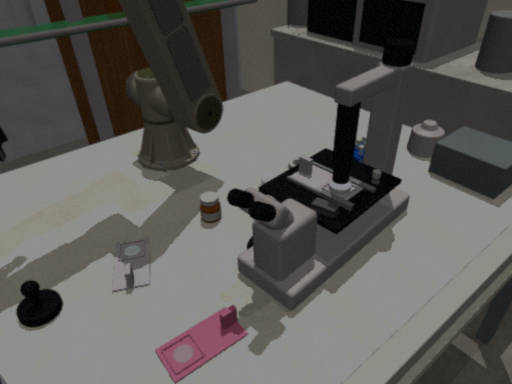

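View pics/top0.png

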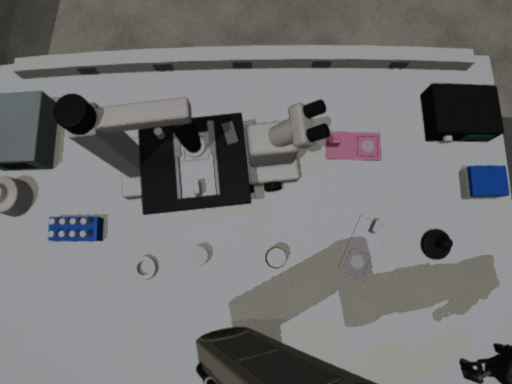

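The candidates are the aluminium carrier on the black stage (top image, ~(197,175)), the pink one (~(352,146)) and the spare on the table (~(362,247)). The stage one fits: it sits between the guides under the condenser. I'll confirm it in an enlarged crop.

Run:
```python
from h import *
im,K,d,T=cam("top"); c=cv2.resize(im[85:225,110:260],None,fx=5,fy=4.2*5/4.2,interpolation=cv2.INTER_CUBIC)[:600*2]
c=cv2.resize(im[95:215,120:270],None,fx=5,fy=5,interpolation=cv2.INTER_CUBIC)
c=np.clip(c*1.5,0,255).astype(np.uint8);save("topc",c)
im,K,d,T=cam("scene"); c=cv2.resize(im[130:250,240:400],None,fx=5,fy=5,interpolation=cv2.INTER_CUBIC);c=np.clip(c*1.3,0,255).astype(np.uint8);save("scenec",c)
```

```text
(no output)
```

View pics/topc.png

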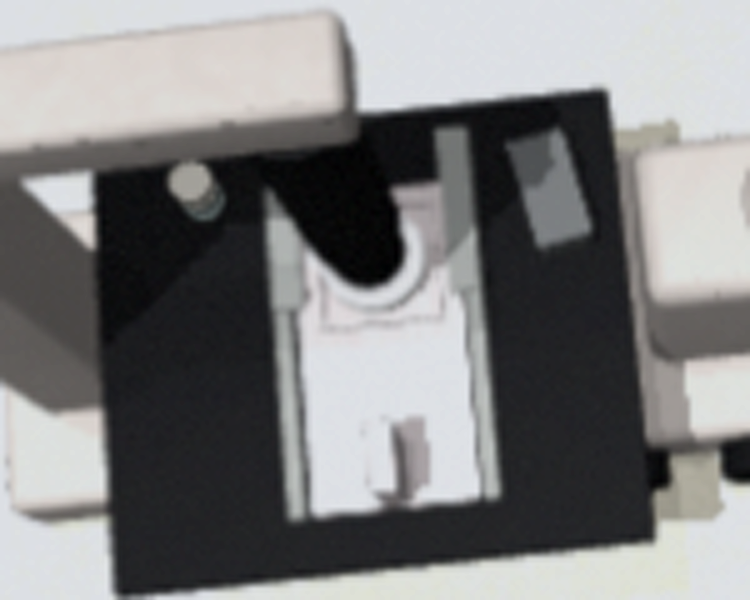

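View pics/scenec.png

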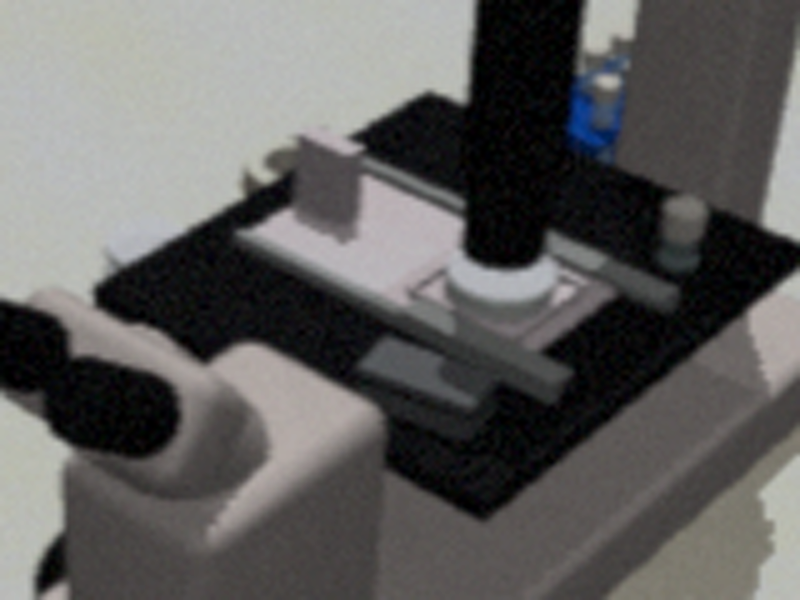

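The top crop shows the stage carrier with its handle's top face at crop ~(383,455), and the stage front corners at (118,593) and (655,540). The handle is upright and its dish is under the condenser, so this is the carrier to take. Next I'll measure.

```bash
cat > meas.py <<'E'
from h import *
im,K,d,T=cam("top")
g=cv2.cvtColor(im,cv2.COLOR_RGB2GRAY).astype(float)
s=lambda p:((p[0]+.5)/5-.5+120,(p[1]+.5)/5-.5+95)
# front edge: for columns, subpixel crossing dark->bright going down
def cross(prof,th):
    for i in range(len(prof)-1):
        if prof[i]<th<=prof[i+1]: return i+(th-prof[i])/(prof[i+1]-prof[i])
F=[];
for u in range(147,246,3):
    c=cross(g[200:222,u],100)
    if c is not None:F.append(onz(K,d,T,(u,200+c),.15)[:2])
R=[]
for v in range(150,198,2):
    c=cross(g[v,232:260],90)
    if c is not None:R.append(onz(K,d,T,(232+c,v),.15)[:2])
def fit(P):
    P=np.array(P,np.float32); l=cv2.fitLine(P,cv2.DIST_HUBER,0,.001,.001).ravel(); n=np.array([-l[1],l[0]]); print(len(P),np.abs((P-l[2:])@n).mean()); return l
f=fit(F);r=fit(R)
print("front dir deg from +y",np.degrees(np.arctan(-f[0]/f[1])),"right edge from +x",np.degrees(np.arctan(r[1]/r[0])))
A=np.array([[f[0],-r[0]],[f[1],-r[1]]]);t=np.linalg.solve(A,r[2:]-f[2:]);c=f[2:]+t[0]*f[:2];print("front right corner",c)
y=np.arctan(-f[0]/f[1]); ex=np.array([np.cos(y),np.sin(y)]);ey=np.array([-ex[1],ex[0]])
O=c+.160*ex+.132*ey;print("scope origin",O)
for n,p,z in[("guideL front in",(303,520),.1576),("guideR front in",(487,500),.1576),("h FL",(372,500),.2),("h RL",(368,420),.2),("h RR",(393,418),.2),("h FR",(398,503),.2),("plate FL",(310,517),.155),("plate FR",(480,503),.155),("lipL",(283,307),.1616)]:
    P=onz(K,d,T,s(p),z)[:2]; print(n,P.round(4),"scope mm",((P-O)@ex*1e3).round(1),((P-O)@ey*1e3).round(1))
E
python3 meas.py
python3 - <<'E'
from h import *
im,K,d,T=cam("top"); c=cv2.resize(im[165:205,170:230],None,fx=13,fy=13,interpolation=cv2.INTER_CUBIC);save("hc",c)
im,K,d,T=cam("scene"); c=cv2.resize(im[145:190,280:340],None,fx=13,fy=13,interpolation=cv2.INTER_CUBIC);save("hs",c)
E
```

```text
33 0.00021578431
18 0.004602266
front dir deg from +y 5.260596 right edge from +x 3.7451668
front right corner [ 0.55175537 -0.0280408 ]
scope origin [0.6989789  0.11807293]
guideL front in [0.5647 0.1585] scope mm -130.0 52.5
guideR front in [0.5736 0.0634] scope mm -129.9 -43.0
h FL [0.5672 0.1158] scope mm -131.4 9.8
h RL [0.6074 0.1183] scope mm -91.1 8.6
h RR [0.6082 0.1058] scope mm -91.5 -3.9
h FR [0.5655 0.1029] scope mm -134.3 -2.8
plate FL [0.5666 0.1554] scope mm -128.4 49.3
plate FR [0.5726 0.0673] scope mm -130.6 -39.0
lipL [0.6772 0.1704] scope mm -16.9 54.2
```

View pics/hc.png

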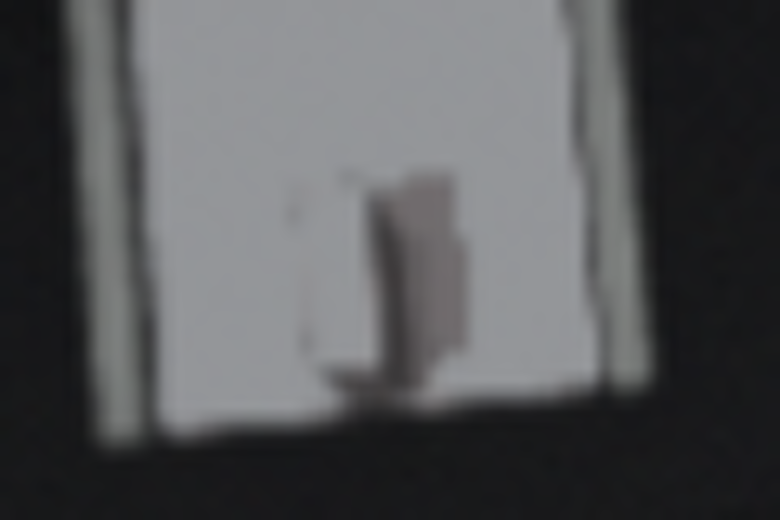

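View pics/hs.png

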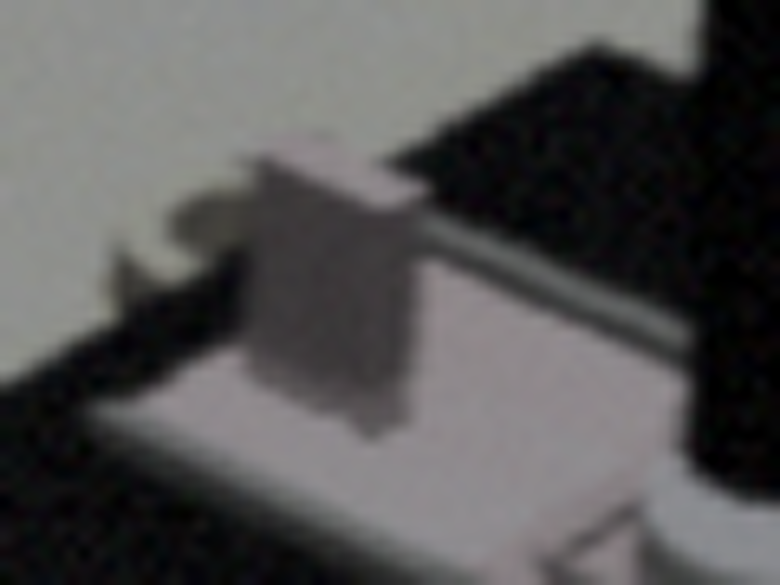

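Run:
```python
from h import *
im,K,d,T=cam("top"); im2,K2,d2,T2=cam("scene")
s=lambda p:((p[0]+.5)/13-.5+170,(p[1]+.5)/13-.5+165)
s2=lambda p:((p[0]+.5)/13-.5+280,(p[1]+.5)/13-.5+145)
def tri(a,b):
    (o,r),(q,w)=ray(K,d,T,s(a)),ray(K2,d2,T2,s2(b));t=np.linalg.lstsq(np.c_[r,-w],q-o,rcond=None)[0]
    A=o+t[0]*r;B=q+t[1]*w;return (A+B)/2,np.linalg.norm(A-B)
y=np.radians(5.26);ex=np.array([np.cos(y),np.sin(y)]);ey=np.array([-ex[1],ex[0]]);O=np.array([.699,.1181])
def sc(P):P=np.array(P)[:2]-O;return (P@ex*1e3).round(1),(P@ey*1e3).round(1)
for n,p in[("RL",(293,182)),("RR",(368,188)),("FR",(386,372)),("FL",(312,362))]:
    P=onz(K,d,T,s(p),.2);print("top",n,P.round(4),sc(P))
for n,p in[("FR",(255,160)),("RR",(412,212)),("RL",(432,188)),("FL",(300,138))]:
    P=onz(K2,d2,T2,s2(p),.2);print("scn",n,P.round(4),sc(P))
print(tri((368,188),(412,212)),tri((386,372),(255,160)))
for n,p,z in[("plFL",(163,437),.155),("plFR",(600,392),.155),("gLo",(98,445),.1576),("gLi",(143,440),.1576),("gRi",(612,390),.1576),("gRo",(650,383),.1576),("gLi_up",(112,5),.1576),("gRi_up",(570,5),.1576)]:
    P=onz(K,d,T,s(p),z);print(n,P.round(4),sc(P))
for n,p,z in[("pl front right",(95,415),.155)]:
    P=onz(K2,d2,T2,s2(p),z);print("scn",n,P.round(4),sc(P))
```

```text
top RL [0.6076 0.1211 0.2   ] (np.float64(-90.7), np.float64(11.4))
top RR [0.6062 0.1067 0.2   ] (np.float64(-93.4), np.float64(-2.8))
top FR [0.5706 0.1029 0.2   ] (np.float64(-129.3), np.float64(-3.3))
top FL [0.5727 0.117  0.2   ] (np.float64(-125.8), np.float64(10.5))
scn FR [0.5775 0.0994 0.2   ] (np.float64(-122.7), np.float64(-7.5))
scn RR [0.6129 0.1083 0.2   ] (np.float64(-86.7), np.float64(-1.9))
scn RL [0.609 0.118 0.2  ] (np.float64(-89.6), np.float64(8.1))
scn FL [0.5772 0.1124 0.2   ] (np.float64(-121.8), np.float64(5.5))
(array([0.60860203, 0.1092534 , 0.19698287]), np.float64(0.0052508164493646385)) (array([0.57184641, 0.10416665, 0.19552166]), np.float64(0.0014429782376466757))
plFL [0.5662 0.1541 0.155 ] (np.float64(-128.9), np.float64(48.0))
plFR [0.5739 0.067  0.155 ] (np.float64(-129.3), np.float64(-39.4))
gLo [0.5644 0.1666 0.1576] (np.float64(-129.6), np.float64(60.6))
gLi [0.5652 0.1576 0.1576] (np.float64(-129.6), np.float64(51.6))
gRi [0.5738 0.0644 0.1576] (np.float64(-129.6), np.float64(-42.0))
gRo [0.5751 0.0569 0.1576] (np.float64(-129.0), np.float64(-49.6))
gLi_up [0.654  0.1656 0.1576] (np.float64(-40.4), np.float64(51.4))
gRi_up [0.6522 0.073  0.1576] (np.float64(-50.7), np.float64(-40.6))
scn pl front right [0.5751 0.0587 0.155 ] (np.float64(-128.9), np.float64(-47.8))
```

```bash
cat > rel.py <<'E'
import sys
from h import *
from scipy.spatial.transform import Rotation as Rn
st=env.get_state();q=np.array(st["orientation"]);R=Rn.from_quat(q[[1,2,3,0]]).as_matrix()
def rel(P,psi=None):
    v=R.T@(np.array(P)-st["tcp_pos"])*100; a=np.degrees(np.arctan2(R[1,0],R[0,0]));
    print("to",P,"tool cm",v.round(2),"yaw",None if psi is None else round(-(((psi-a)+180)%360-180),2))
def show():
    print({k:np.round(st[k],4).tolist() for k in("clock","joint_pos","tcp_pos","wrist_force","ft_torque","finger_gap")},"R",R.round(4).tolist(),"psi",np.degrees(np.arctan2(R[1,0],R[0,0])).round(2))
E
python3 - <<'E'
from rel import *
show();rel([.36,-.18,.31],95.26)
im,K,d,T=cam("top")
for p in[(327,132),(325,108),(312,140)]:print(onz(K,d,T,p,.3))
E
```

```text
{'clock': 0.45, 'joint_pos': [-1.4046, 0.3133, 0.046, 1.3036, 0.0, 1.4312], 'tcp_pos': [0.1731, -0.5483, 0.2313], 'wrist_force': [-0.1579, 0.1393, 0.4072], 'ft_torque': [0.0336, 0.0205, 0.0222], 'finger_gap': 0.0856} R [[0.301, -0.9536, 0.0], [-0.9536, -0.301, 0.0001], [-0.0001, -0.0, -1.0]] psi -72.48
to [0.36, -0.18, 0.31] tool cm [-29.5  -28.91  -7.87] yaw -167.74
[ 0.68811708 -0.19823414  0.3       ]
[ 0.74582924 -0.19692839  0.3       ]
[ 0.66964039 -0.16338175  0.3       ]
```

Emit:
apply_moves(moves=[[[-2,-2,-2],-8,1],[[-5,-5,-4],-18,1],[[-8,-8,-6],-28,1],[[-12,-11.5,-7.9],-38,1],[[-15,-15,-7.9],-48,1],[[-18,-18,-7.9],-58,1],[[-21,-21,-7.9],-68,1],[[-24,-24,-7.9],-78,1],[[-27,-27,-7.9],-88,1],[[-29.5,-28.9,-7.9],-98,1]])

```text
clock: 1.75
tcp_pos: [0.3604, -0.1786, 0.3105]
orientation: [0.0, 0.975, 0.224, 0.0]
wrist_force: [0.1, -0.3, 0.0]
finger_gap: 0.0855
```

```bash
python3 -c "
from rel import *
show();rel([.57,.110,.27],95.26);rel([.59,.1118,.27],95.26)"
```

```text
{'clock': 1.75, 'joint_pos': [-0.6602, -0.0374, -0.1727, 1.4348, 0.0001, 0.4583], 'tcp_pos': [0.3604, -0.1786, 0.3105], 'wrist_force': [0.1225, -0.3004, 0.0325], 'ft_torque': [-0.0024, 0.0301, -0.0205], 'finger_gap': 0.0855} R [[0.8995, 0.437, 0.0006], [0.437, -0.8995, -0.0004], [0.0004, 0.0006, -1.0]] psi 25.91
to [0.57, 0.11, 0.27] tool cm [ 31.46 -16.8    4.05] yaw -69.35
to [0.59, 0.1118, 0.27] tool cm [ 33.34 -16.09   4.05] yaw -69.35
```

Emit:
apply_moves(moves=[[[4,-2,0],-8,1],[[8,-4,0],-16,1],[[12,-6,0],-24,1],[[16,-8,0],-32,1],[[20,-10,0],-40,1],[[24,-12,1],-48,1],[[28,-14,2],-56,1],[[31,-15.5,3],-64,1],[[33.3,-16.1,4],-69.3,1],[[33.3,-16.1,4],-69.3,1]])

```text
clock: 3.0
tcp_pos: [0.5912, 0.1097, 0.2687]
orientation: [-0.001, 0.676, 0.737, -0.001]
wrist_force: [0.1, -1.2, 0.7]
finger_gap: 0.0856
```

Run:
```python
from rel import *
show();rel([.59,.1118,.164],95.26)
im,K,d,T=cam("top");save("t2",cv2.resize(im[80:230,110:300],None,fx=4,fy=4,interpolation=cv2.INTER_CUBIC))
im,K,d,T=cam("scene");save("s2",cv2.resize(im[90:240,230:420],None,fx=4,fy=4,interpolation=cv2.INTER_CUBIC))
```

```text
{'clock': 3.0, 'joint_pos': [0.0501, 0.3623, 0.2065, 1.4171, -0.0001, -0.0353], 'tcp_pos': [0.5912, 0.1097, 0.2687], 'wrist_force': [0.126, -1.2008, 0.6719], 'ft_torque': [-0.015, 0.0223, -0.0583], 'finger_gap': 0.0856} R [[-0.0853, 0.9964, -0.0022], [0.9964, 0.0853, -0.0002], [-0.0, -0.0022, -1.0]] psi 94.89
to [0.59, 0.1118, 0.164] tool cm [ 0.22 -0.08 10.47] yaw -0.37
```

View pics/t2.png

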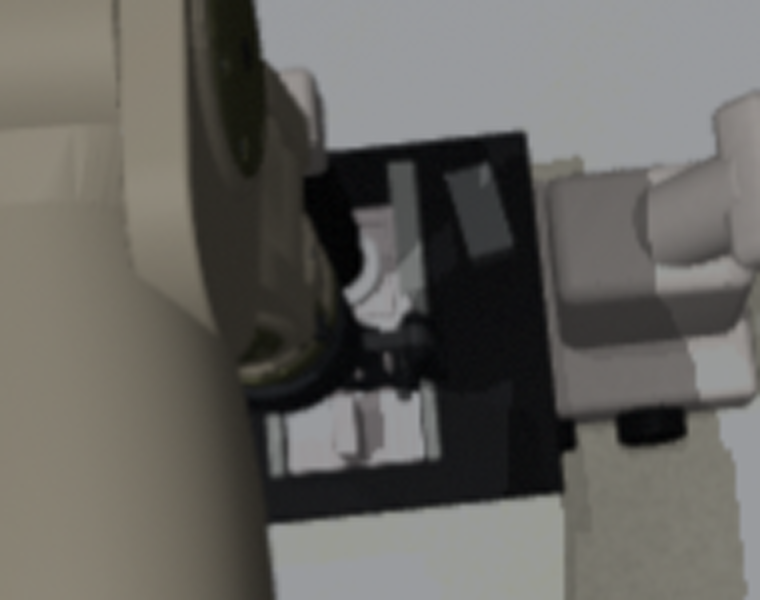

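View pics/s2.png

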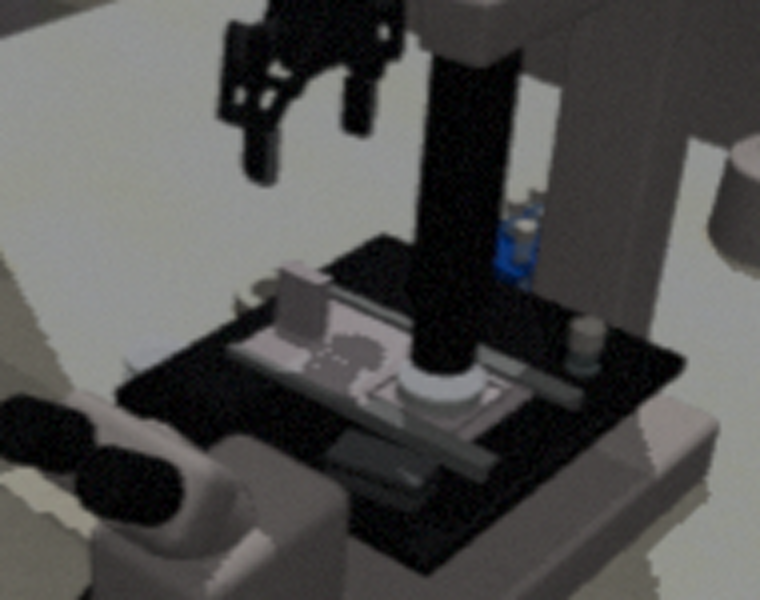

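Run:
```python
from rel import *
show()
a=cam("top")[0];b=cam("scene")[0]
save("f2",cv2.resize(np.hstack([a[:300],b[:300]]),(800,235)));save("f3",cv2.resize(b,(800,600)))
```

```text
{'clock': 3.1, 'joint_pos': [0.0483, 0.3594, 0.2059, 1.4182, -0.0004, -0.0347], 'tcp_pos': [0.5906, 0.1085, 0.2702], 'wrist_force': [0.0617, -1.0535, -0.2307], 'ft_torque': [-0.0005, 0.0195, -0.0071], 'finger_gap': 0.0853} R [[-0.083, 0.9966, -0.0009], [0.9966, 0.083, -0.0004], [-0.0003, -0.0009, -1.0]] psi 94.76
```

View pics/f3.png

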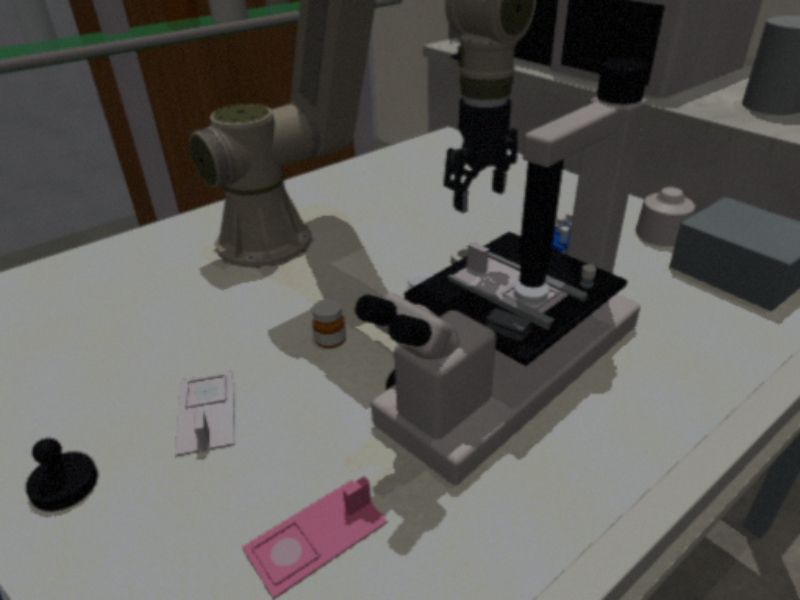

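View pics/f2.png

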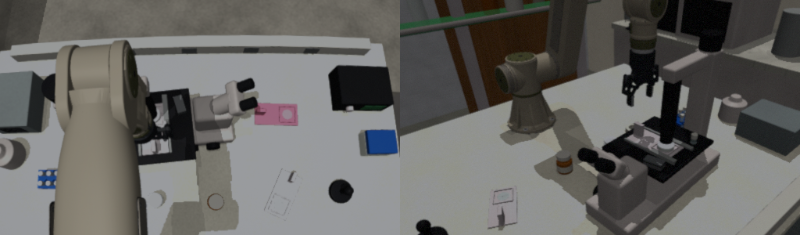

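Run:
```python
from rel import *
im,K,d,T=cam("top");_,K2,d2,T2=cam("scene")
def tri(a,b):
    (o,r),(q,w)=ray(K,d,T,a),ray(K2,d2,T2,b);t=np.linalg.lstsq(np.c_[r,-w],q-o,rcond=None)[0]
    A=o+t[0]*r;B=q+t[1]*w;return ((A+B)/2).round(3),np.linalg.norm(A-B)
print(tri((167,97),(330,11)))
for p in[(150,58),(170,70),(190,170)]:
  for z in(.45,.5,.55,.6): print(p,onz(K,d,T,p,z).round(3))
# condenser arm front lower edge etc. in scene: arm end px800 (530,140)->
O=np.array([.699,.1229]);y=np.radians(5.26);ex=np.array([np.cos(y),np.sin(y)]);ey=np.array([-ex[1],ex[0]])
for q in[(-23,-30),(-23,155),(-30,215)]:print(q,O+q[0]*ex/1e3+q[1]*ey/1e3)
save("f4",cv2.resize(im[40:220,40:280],None,fx=3.3,fy=3.3))
im2=cam("scene")[0];save("f5",cv2.resize(im2[0:150,260:460],None,fx=4,fy=4,interpolation=2))
```

```text
(array([0.653, 0.097, 0.566]), np.float64(0.009074413069754358))
(150, 58) [0.794 0.166 0.45 ]
(150, 58) [0.764 0.15  0.5  ]
(150, 58) [0.735 0.135 0.55 ]
(150, 58) [0.705 0.12  0.6  ]
(170, 70) [0.767 0.125 0.45 ]
(170, 70) [0.739 0.113 0.5  ]
(170, 70) [0.712 0.101 0.55 ]
(170, 70) [0.684 0.089 0.6  ]
(190, 170) [0.569 0.082 0.45 ]
(190, 170) [0.556 0.074 0.5  ]
(190, 170) [0.544 0.065 0.55 ]
(190, 170) [0.532 0.056 0.6  ]
(-23, -30) [0.67884712 0.0909178 ]
(-23, 155) [0.66188716 0.27513875]
(-30, 215) [0.64941612 0.33424436]
```

View pics/f4.png

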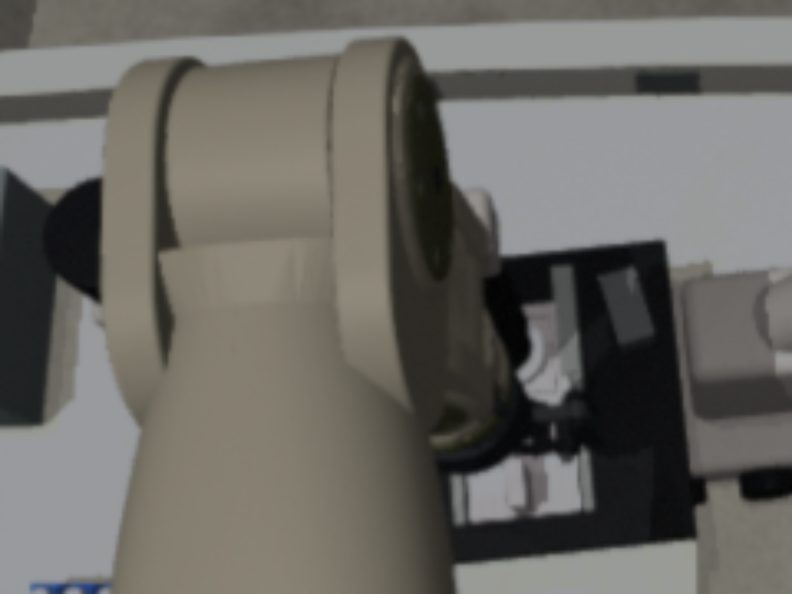

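View pics/f5.png

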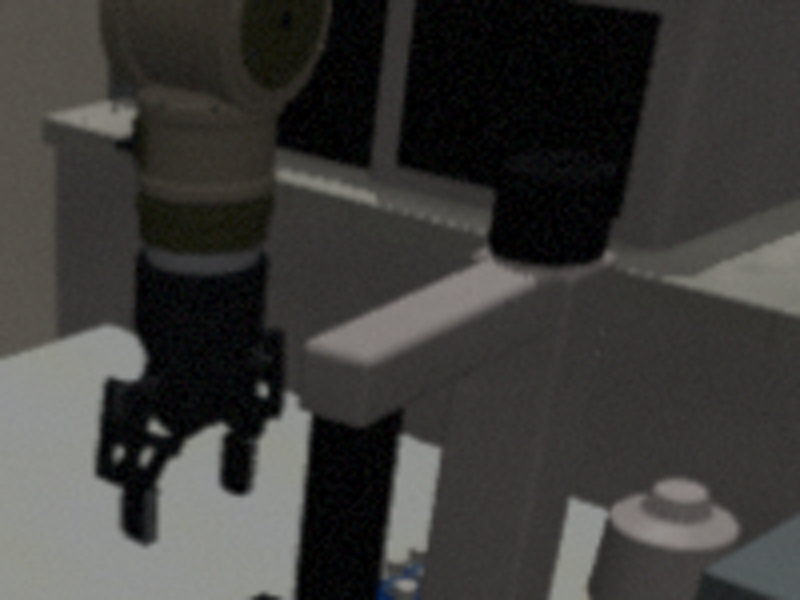

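```bash
python3 -c "
from rel import *
show();rel([.45,.11,.27],95.26);rel([.45,.11,.17],95.26)"
```

```text
{'clock': 3.35, 'joint_pos': [0.0474, 0.3579, 0.2059, 1.4178, -0.0001, -0.0354], 'tcp_pos': [0.5908, 0.1081, 0.2711], 'wrist_force': [0.3039, -0.1683, 0.5102], 'ft_torque': [-0.0119, -0.0079, 0.015], 'finger_gap': 0.0855} R [[-0.0827, 0.9966, 0.001], [0.9966, 0.0827, -0.0001], [-0.0002, 0.001, -1.0]] psi 94.74
to [0.45, 0.11, 0.27] tool cm [  1.36 -14.02   0.1 ] yaw -0.52
to [0.45, 0.11, 0.17] tool cm [  1.36 -14.03  10.1 ] yaw -0.52
```

The wrist joint sits ahead of and above the gripper, so it may hit the condenser arm when lowered. I'll back off towards me and measure the wrist before descending.

Emit:
apply_moves(moves=[[[0.2,-3,0],-0.5,1],[[0.4,-6,0],-0.5,1],[[0.7,-9,0],-0.5,1],[[1,-12,0],-0.5,1],[[1.4,-14,1],-0.5,1],[[1.4,-14,4],-0.5,1],[[1.4,-14,7],-0.5,1],[[1.4,-14,10],-0.5,1],[[1.4,-14,10],-0.5,1],[[1.4,-14,10],-0.5,1]])

```text
clock: 4.6
tcp_pos: [0.4509, 0.1108, 0.1716]
orientation: [0.001, 0.674, 0.739, 0.001]
wrist_force: [0.7, -0.2, -0.3]
finger_gap: 0.0853
```

Run:
```python
from rel import *
show()
a=cam("top")[0];b=cam("scene")[0]
save("g1",cv2.resize(a[80:330,60:300],None,fx=2.4,fy=2.4));save("g2",cv2.resize(b[0:200,200:460],None,fx=3,fy=3,interpolation=2))
```

```text
{'clock': 4.6, 'joint_pos': [0.0677, 0.1279, -0.3403, 1.101, -0.0001, -0.0246], 'tcp_pos': [0.4509, 0.1108, 0.1716], 'wrist_force': [0.72, -0.2458, -0.3423], 'ft_torque': [0.0117, 0.0106, 0.0174], 'finger_gap': 0.0853} R [[-0.0922, 0.9957, 0.0016], [0.9957, 0.0922, 0.0], [-0.0001, 0.0016, -1.0]] psi 95.29
```

View pics/g1.png

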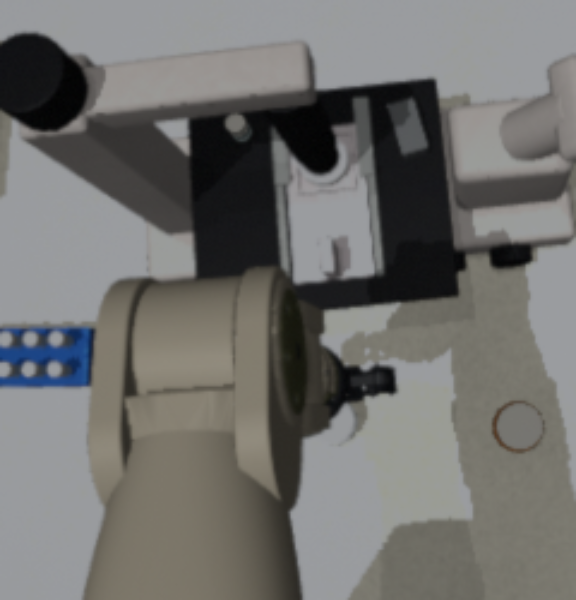

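View pics/g2.png

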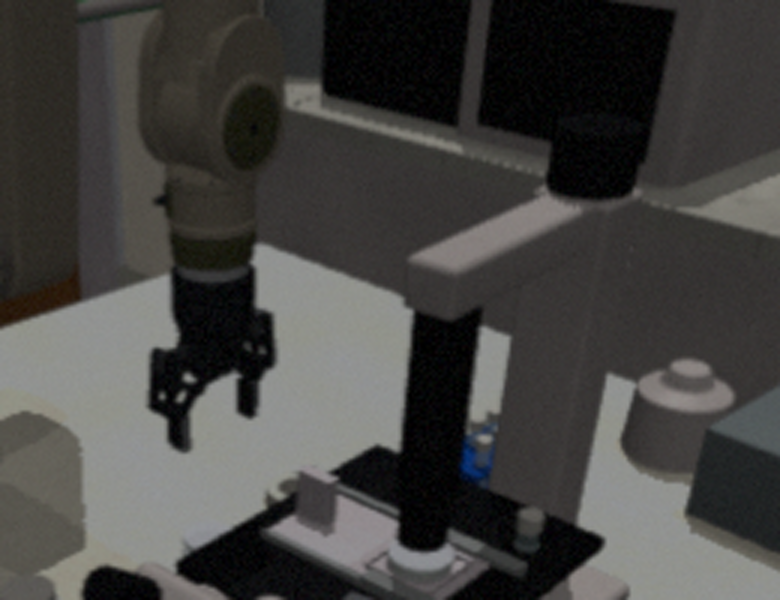

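```bash
cat > w.py <<'E'
from rel import *
im,K,d,T=cam("top");_,K2,d2,T2=cam("scene")
def tri(a,b):
    (o,r),(q,w)=ray(K,d,T,a),ray(K2,d2,T2,b);t=np.linalg.lstsq(np.c_[r,-w],q-o,rcond=None)[0]
    A=o+t[0]*r;B=q+t[1]*w;return ((A+B)/2).round(4),np.linalg.norm(A-B).round(4)
t=lambda u,v:(60+(u+.5)/2.4-.5,80+(v+.5)/2.4-.5)
s=lambda u,v:(200+(u+.5)/3-.5,(v+.5)/3-.5)
E
python3 - <<'E'
from w import *
C,_=tri(t(291,350),s(251,127));print(C,_,C-st["tcp_pos"])
# draw circles about C in plane of axis; radii
q1=st["joint_pos"][0];f=np.array([np.cos(q1),np.sin(q1),0]);l=np.array([-np.sin(q1),np.cos(q1),0])
out=[]
b=cv2.resize(cam("scene")[0][0:200,200:460],None,fx=3,fy=3,interpolation=2);a=cv2.resize(im[80:330,60:300],None,fx=2.4,fy=2.4)
for r,off,col in[(.035,0,(255,0,0)),(.06,.012,(0,255,0)),(.06,.13,(0,0,255))]:
    P=[C+l*off+r*(f*np.cos(x)+np.array([0,0,1])*np.sin(x)) for x in np.linspace(0,6.28,40)]
    for img,KK,dd,TT,o,sc in((b,K2,d2,T2,(200,0),3),(a,K,d,T,(60,80),2.4)):
        p=((proj(KK,dd,TT,P)-o)*sc).astype(np.int32);cv2.polylines(img,[p],True,col,1)
save("g3",b);save("g4",a)
E
```

```text
[0.4782 0.1072 0.4667] 0.0334 [ 0.02677809 -0.00366114  0.29483829]
```

View pics/g3.png

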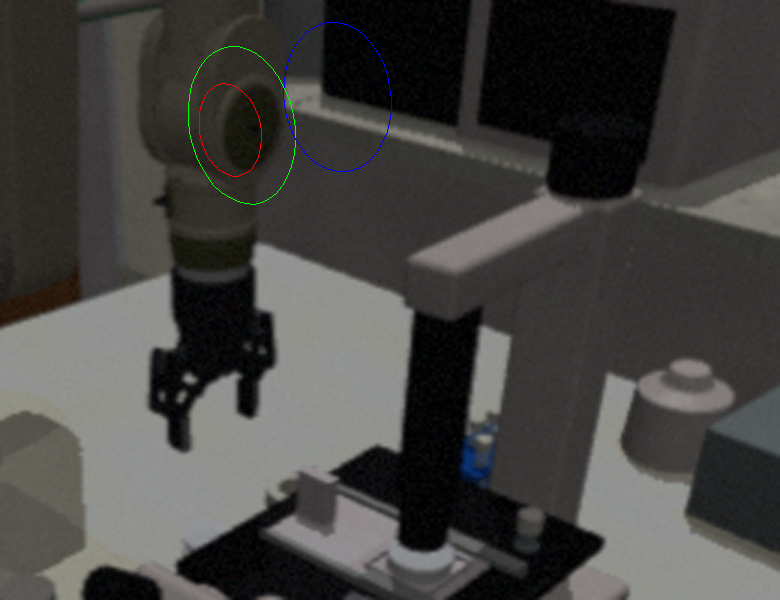

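View pics/g4.png

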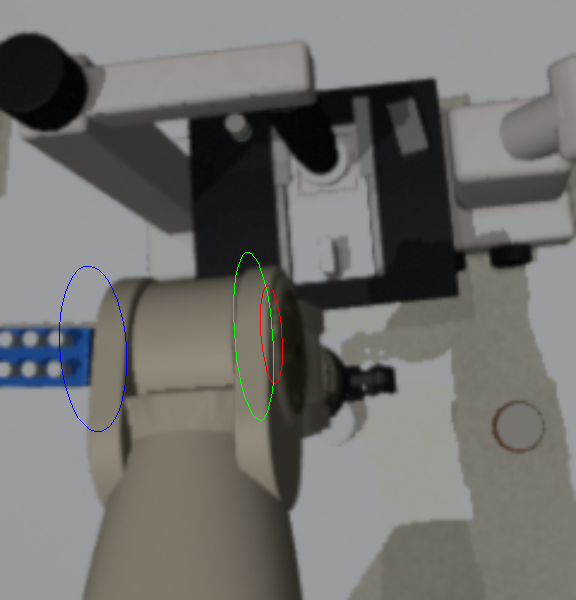

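Run:
```python
from w import *
for n,p in[("cap ctr",(291,350)),("fork front R",(262,268)),("fork front L",(125,282)),("low unit front",(312,300)),("low unit right",(338,370))]:
    for z in(.35,.4,.45,.5,.55,.6): print(n,onz(K,d,T,t(*p),z).round(3))
b=cam("scene")[0][0:110,225:325];save("g5",np.clip(cv2.resize(b,None,fx=5.4,fy=5.4,interpolation=2)*1.8,0,255).astype(np.uint8))
save("g6",np.clip(cv2.resize(im[180:310,90:240],None,fx=4.5,fy=4.5,interpolation=2)*1.5,0,255).astype(np.uint8))
```

```text
cap ctr [0.478 0.117 0.35 ]
cap ctr [0.473 0.107 0.4  ]
cap ctr [0.469 0.097 0.45 ]
cap ctr [0.465 0.087 0.5  ]
cap ctr [0.46  0.077 0.55 ]
cap ctr [0.456 0.067 0.6  ]
fork front R [0.549 0.143 0.35 ]
fork front R [0.539 0.132 0.4  ]
fork front R [0.53 0.12 0.45]
fork front R [0.521 0.108 0.5  ]
fork front R [0.512 0.096 0.55 ]
fork front R [0.503 0.085 0.6  ]
fork front L [0.538 0.264 0.35 ]
fork front L [0.53  0.244 0.4  ]
fork front L [0.521 0.224 0.45 ]
fork front L [0.513 0.205 0.5  ]
fork front L [0.504 0.185 0.55 ]
fork front L [0.496 0.165 0.6  ]
low unit front [0.52 0.1  0.35]
low unit front [0.513 0.091 0.4  ]
low unit front [0.506 0.082 0.45 ]
low unit front [0.498 0.073 0.5  ]
low unit front [0.491 0.065 0.55 ]
low unit front [0.484 0.056 0.6  ]
low unit right [0.461 0.077 0.35 ]
low unit right [0.457 0.07  0.4  ]
low unit right [0.454 0.063 0.45 ]
low unit right [0.451 0.055 0.5  ]
low unit right [0.447 0.048 0.55 ]
low unit right [0.444 0.041 0.6  ]
```

View pics/g5.png

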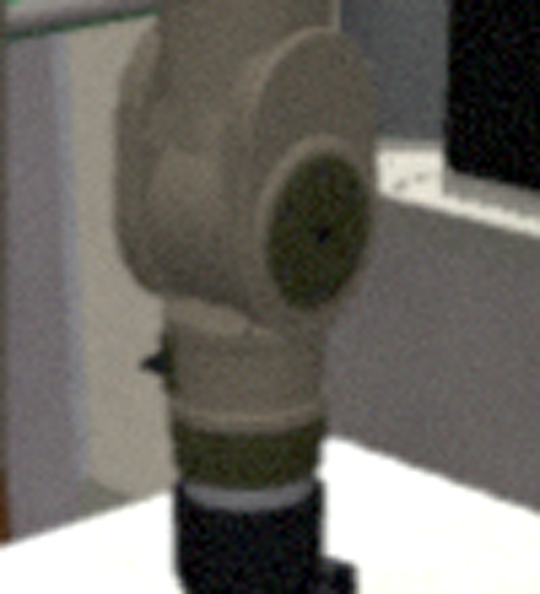

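View pics/g6.png

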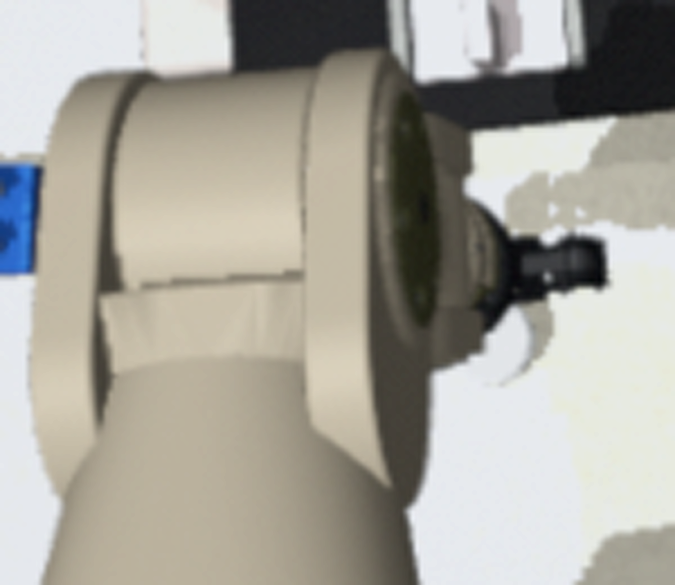

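Run:
```python
from w import *
s5=lambda u,v:(225+(u+.5)/5.4-.5,(v+.5)/5.4-.5)
o,r=ray(K2,d2,T2,s5(318,230))
q1=st["joint_pos"][0];f=np.array([np.cos(q1),np.sin(q1),0]);l=np.array([-np.sin(q1),np.cos(q1),0]);up=np.array([0,0,1.])
tcp=st["tcp_pos"]
k=((tcp-o)@l)/(r@l);C=o+k*r;print("cap",C,"rel fwd",(C-tcp)@f,"up",C[2]-tcp[2])
b=cv2.resize(cam("scene")[0][0:110,225:325],None,fx=5.4,fy=5.4,interpolation=2)
a=cv2.resize(im[180:310,90:240],None,fx=4.5,fy=4.5,interpolation=2)
for rad,off,col in[(.035,0,(255,0,0)),(.043,0,(0,255,0)),(.043,-.1,(0,0,255))]:
    P=[C+f*off+rad*(l*np.cos(x)+up*np.sin(x)) for x in np.linspace(0,6.28,40)]
    for img,KK,dd,TT,oo,sc in((b,K2,d2,T2,(225,0),5.4),(a,K,d,T,(90,180),4.5)):
        p=((proj(KK,dd,TT,P)-oo+.5)*sc-.5).astype(np.int32);cv2.polylines(img,[p],True,col,1)
save("g7",np.hstack([b,a[:b.shape[0]][:, :]]) if False else b);save("g8",a)
```

```text
cap [0.49537119 0.11397974 0.47201544] rel fwd 0.04487569212932888 up 0.3013744883030988
```

View pics/g7.png

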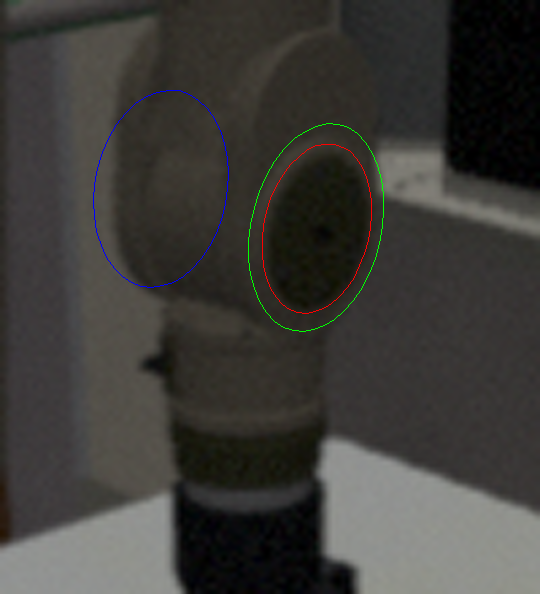

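View pics/g8.png

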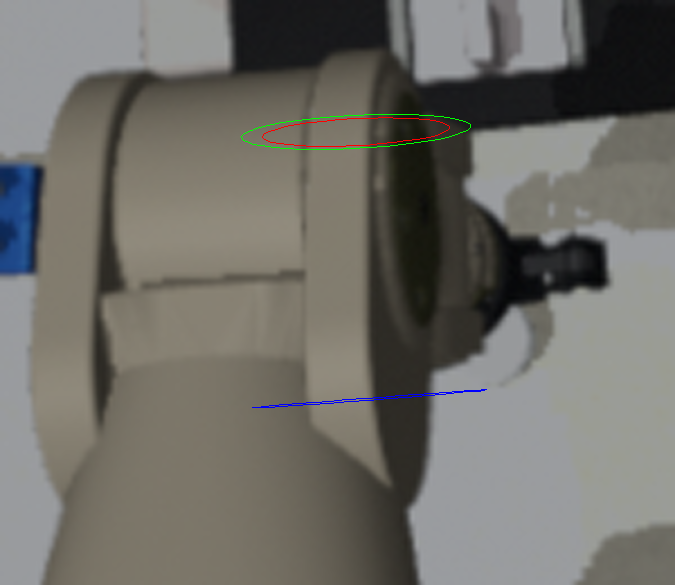

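The scene cap turned out to be the front of the j5 joint: 45 mm ahead of the TCP, lowest point 260 mm above it. At the grasp it stays about 40 mm in front of the condenser arm, so the descent is clear.

```bash
python3 -c "
from rel import *
show();rel([.589,.1115,.275],95.3);rel([.589,.1115,.2],95.3)"
```

```text
{'clock': 5.15, 'joint_pos': [0.0682, 0.1291, -0.3421, 1.0995, -0.0001, -0.0247], 'tcp_pos': [0.4504, 0.1109, 0.1703], 'wrist_force': [0.2714, 1.5314, 0.3108], 'ft_torque': [-0.0262, 0.0029, -0.0206], 'finger_gap': 0.0855} R [[-0.0928, 0.9957, 0.0001], [0.9957, 0.0928, -0.0001], [-0.0001, 0.0001, -1.0]] psi 95.32
to [0.589, 0.1115, 0.275] tool cm [ -1.23  13.81 -10.46] yaw 0.02
to [0.589, 0.1115, 0.2] tool cm [-1.23 13.81 -2.96] yaw 0.02
```

Emit:
apply_moves(moves=[[[0,0,-4],0,1],[[0,1,-8],0,1],[[-0.4,4,-10.5],0,1],[[-0.7,7,-10.5],0,1],[[-1,10,-10.5],0,1],[[-1.2,13,-10.5],0,1],[[-1.2,13.8,-10.5],0,1],[[-1.2,13.8,-8],0,1],[[-1.2,13.8,-6],0,1],[[-1.2,13.8,-6],0,1]])

```text
clock: 6.4
tcp_pos: [0.587, 0.1118, 0.2287]
orientation: [-0.001, 0.673, 0.739, -0.001]
wrist_force: [-0.1, 0.6, 0.2]
finger_gap: 0.0856
```

Run:
```python
from rel import *
show();rel([.589,.1115,.165],95.3)
b=cam("scene")[0];save("k1",np.clip(cv2.resize(b[80:210,260:400],None,fx=4.5,fy=4.5,interpolation=2)*1.5,0,255).astype(np.uint8))
b=cam("top")[0];save("k2",np.clip(cv2.resize(b[100:220,100:260],None,fx=4.5,fy=4.5,interpolation=2)*1.3,0,255).astype(np.uint8))
```

```text
{'clock': 6.4, 'joint_pos': [0.054, 0.3621, 0.109, 1.3219, -0.0, -0.0392], 'tcp_pos': [0.587, 0.1118, 0.2287], 'wrist_force': [-0.0816, 0.5518, 0.1916], 'ft_torque': [0.034, 0.0315, -0.0331], 'finger_gap': 0.0856} R [[-0.093, 0.9957, -0.0041], [0.9957, 0.093, -0.0003], [0.0001, -0.0041, -1.0]] psi 95.34
to [0.589, 0.1115, 0.165] tool cm [-0.05  0.22  6.37] yaw 0.04
```

View pics/k1.png

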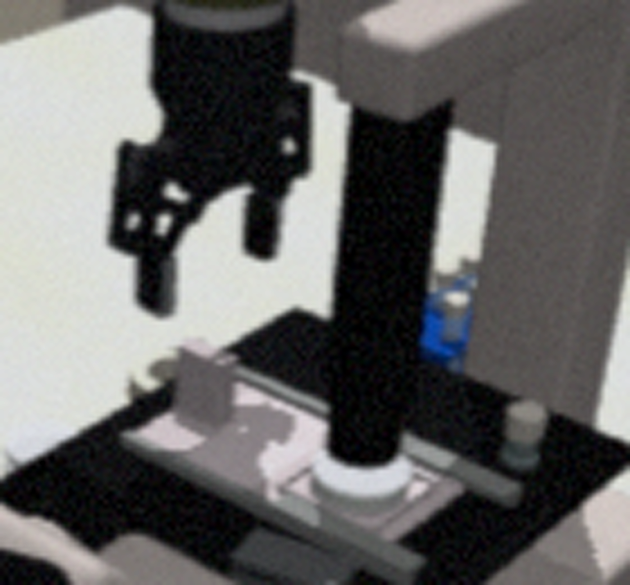

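View pics/k2.png

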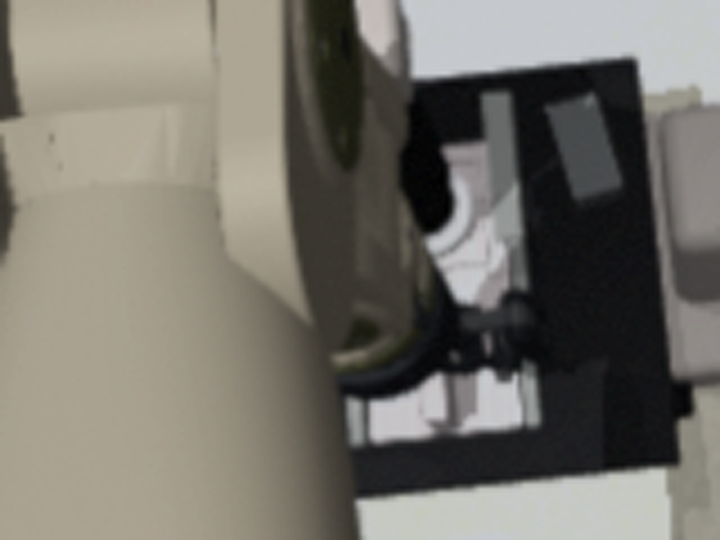

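The gripper is centred over the handle (k1: tips' midpoint ~(208,283), handle top ~(207,358)). I'll descend open.

Emit:
apply_moves(moves=[[[0,0,1],0,1],[[0,0,2],0,1],[[0,0,3],0,1],[[0,0,4],0,1],[[0,0,4.5],0,1],[[0,0,5],0,1],[[0,0,5.5],0,1],[[0,0,5.9],0,1],[[0,0,5.9],0,1],[[0,0,5.9],0,0.6]])

```text
clock: 7.75
tcp_pos: [0.589, 0.1118, 0.1715]
orientation: [0.0, 0.674, 0.739, 0.0]
wrist_force: [-0.3, -0.4, -0.2]
finger_gap: 0.0695
```

Run:
```python
from rel import *
show();rel([.589,.1115,.165],95.3)
b=cam("scene")[0];save("m1",np.clip(cv2.resize(b[80:210,260:400],None,fx=4.5,fy=4.5,interpolation=2)*1.5,0,255).astype(np.uint8))
```

```text
{'clock': 7.75, 'joint_pos': [0.0537, 0.3825, -0.002, 1.1859, -0.0001, -0.0392], 'tcp_pos': [0.589, 0.1118, 0.1715], 'wrist_force': [-0.288, -0.4287, -0.1777], 'ft_torque': [-0.0418, -0.0116, 0.0226], 'finger_gap': 0.0695} R [[-0.0928, 0.9957, 0.0004], [0.9957, 0.0928, -0.0001], [-0.0001, 0.0004, -1.0]] psi 95.32
to [0.589, 0.1115, 0.165] tool cm [-0.03 -0.    0.65] yaw 0.02
```

View pics/m1.png

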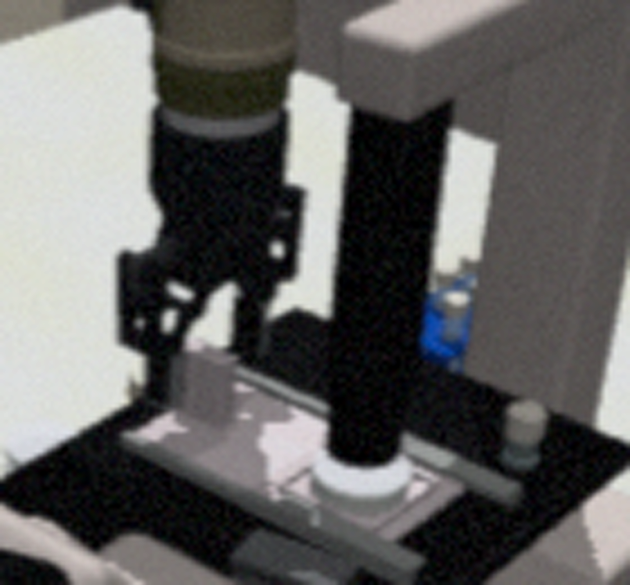

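Emit:
apply_moves(moves=[[[0,0,0.5],0,0.6],[[0,0,0.5],0,0.45],[[0,0,0.5],0,0.35],[[0,0,0.5],0,0.28],[[0,0,0.5],0,0.22],[[0,0,0.5],0,0.17],[[0,0,0.5],0,0.12],[[0,0,0.5],0,0.05],[[0,0,0.5],0,0],[[0,0,0.5],0,0]], squeeze=30)

```text
clock: 9.05
tcp_pos: [0.589, 0.1117, 0.1664]
orientation: [0.0, 0.674, 0.739, 0.0]
wrist_force: [0.2, -0.8, 2.2]
finger_gap: 0.014
```

Run:
```python
from rel import *
show()
b=cam("scene")[0];save("m2",np.clip(cv2.resize(b[80:210,260:400],None,fx=4.5,fy=4.5,interpolation=2)*1.5,0,255).astype(np.uint8))
```

```text
{'clock': 9.05, 'joint_pos': [0.0537, 0.385, -0.0109, 1.1746, -0.0002, -0.0391], 'tcp_pos': [0.589, 0.1117, 0.1664], 'wrist_force': [0.2195, -0.8015, 2.1774], 'ft_torque': [-0.1087, -0.0151, -0.0001], 'finger_gap': 0.014} R [[-0.0927, 0.9957, 0.0003], [0.9957, 0.0927, -0.0002], [-0.0002, 0.0003, -1.0]] psi 95.32
```

View pics/m2.png

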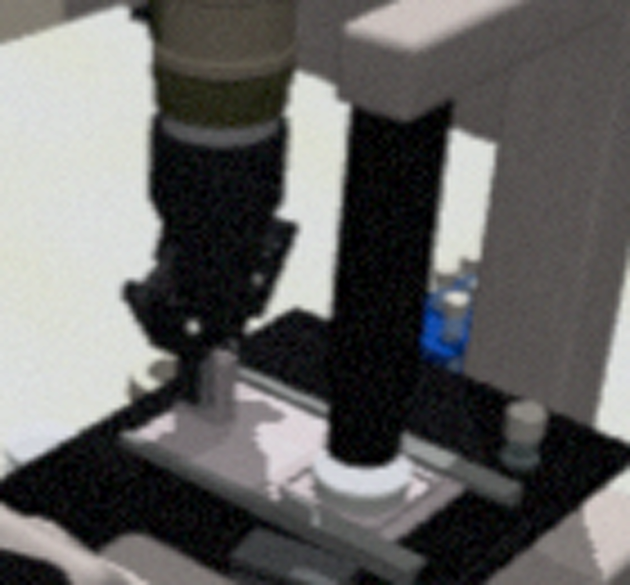

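Firm grip: gap 14.0 mm, low forces. I'll tighten, then draw slowly along tool −y (the guide direction).

Emit:
apply_moves(moves=[[[0,0,0],0,0],[[0,0,0],0,0],[[0,-0.1,0],0,0],[[0,-0.3,0],0,0],[[0,-0.6,0],0,0],[[0,-1,0],0,0],[[0,-1.4,0],0,0],[[0,-1.8,0],0,0],[[0,-2,0],0,0],[[0,-2,0],0,0]], squeeze=100)

```text
clock: 10.35
tcp_pos: [0.5687, 0.1099, 0.1666]
orientation: [0.0, 0.674, 0.739, 0.0]
wrist_force: [2.2, 0.2, 5.2]
finger_gap: 0.0128
```

Run:
```python
from rel import *
show()
b=cam("scene")[0];save("n1",np.clip(cv2.resize(b[80:210,260:400],None,fx=4.5,fy=4.5,interpolation=2)*1.5,0,255).astype(np.uint8))
```

```text
{'clock': 10.35, 'joint_pos': [0.0523, 0.3468, -0.0665, 1.1574, -0.0001, -0.0406], 'tcp_pos': [0.5687, 0.1099, 0.1666], 'wrist_force': [2.1654, 0.2162, 5.2204], 'ft_torque': [0.0297, -0.3017, 0.0304], 'finger_gap': 0.0128} R [[-0.0928, 0.9957, 0.0001], [0.9957, 0.0928, -0.0001], [-0.0001, 0.0001, -1.0]] psi 95.32
```

View pics/n1.png

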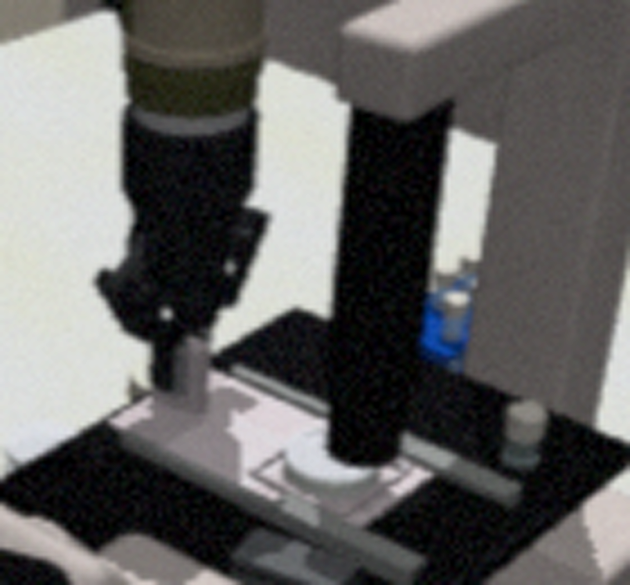

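The carrier follows and the dish stays seated (n1 ~(320,465)). I'll continue drawing.

Emit:
apply_moves(moves=[[[0,-0.2,0],0,0],[[0,-0.6,0],0,0],[[0,-1.1,0],0,0],[[0,-1.7,0],0,0],[[0,-2.3,0],0,0],[[0,-2.9,0],0,0],[[0,-3.4,0],0,0],[[0,-3.8,0],0,0],[[0,-4,0],0,0],[[0,-4,0],0,0]])

```text
clock: 11.65
tcp_pos: [0.5288, 0.1061, 0.1665]
orientation: [0.0, 0.674, 0.739, 0.0]
wrist_force: [2.4, 0.1, 6.8]
finger_gap: 0.0128
```

Emit:
apply_moves(moves=[[[0,-0.2,0],0,0],[[0,-0.6,0],0,0],[[0,-1.1,0],0,0],[[0,-1.7,0],0,0],[[0,-2.3,0],0,0],[[0,-2.9,0],0,0],[[0,-3.4,0],0,0],[[0,-3.8,0],0,0],[[0,-4,0],0,0],[[0,-4,0],0,0]])

```text
clock: 12.9
tcp_pos: [0.4889, 0.1024, 0.1663]
orientation: [-0.0, 0.674, 0.739, -0.0]
wrist_force: [2.0, 1.5, 6.4]
finger_gap: 0.0128
```

Run:
```python
from rel import *
show()
b=cam("scene")[0];save("p1",np.clip(cv2.resize(b[80:210,260:400],None,fx=4.5,fy=4.5,interpolation=2)*1.5,0,255).astype(np.uint8))
b=cam("top")[0];save("p2",np.clip(cv2.resize(b[100:250,100:260],None,fx=4,fy=4,interpolation=2)*1.3,0,255).astype(np.uint8))
```

```text
{'clock': 12.9, 'joint_pos': [0.0458, 0.1991, -0.2673, 1.105, -0.0001, -0.0471], 'tcp_pos': [0.4889, 0.1024, 0.1663], 'wrist_force': [1.9614, 1.5069, 6.4027], 'ft_torque': [0.045, -0.6693, 0.0042], 'finger_gap': 0.0128} R [[-0.0927, 0.9957, -0.0005], [0.9957, 0.0927, -0.0002], [-0.0001, -0.0005, -1.0]] psi 95.32
```

View pics/p1.png

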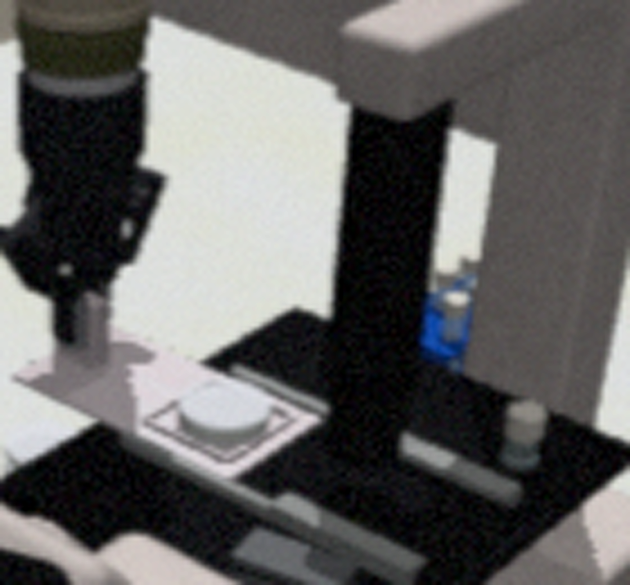

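View pics/p2.png

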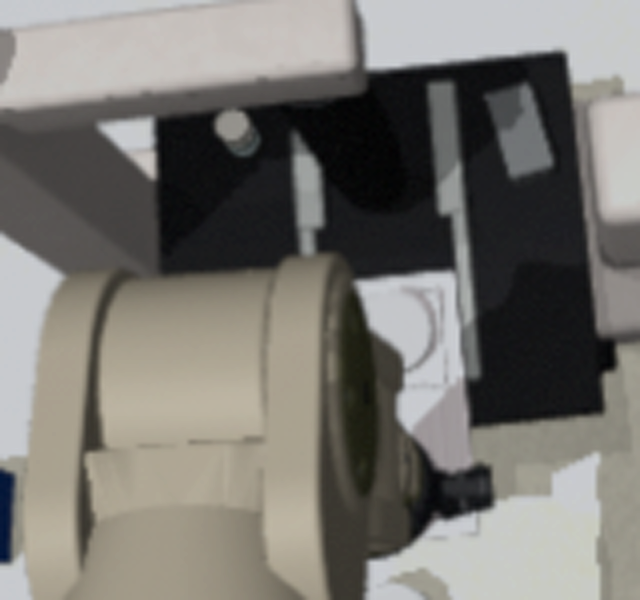

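Rear edge is ~37 mm ahead of the lips and past the condenser, with the dish in its seat (p1 ~(228,412)). Lifting straight up, gently.

Emit:
apply_moves(moves=[[[0,0,-0.1],0,0],[[0,0,-0.2],0,0],[[0,0,-0.4],0,0],[[0,0,-0.7],0,0],[[0,0,-1],0,0],[[0,0,-1.4],0,0],[[0,0,-1.7],0,0],[[0,0,-1.9],0,0],[[0,0,-2],0,0],[[0,0,-2],0,0]])

```text
clock: 14.25
tcp_pos: [0.4893, 0.1025, 0.1863]
orientation: [0.0, 0.674, 0.739, -0.0]
wrist_force: [0.0, -0.0, -1.4]
finger_gap: 0.013
```

Run:
```python
from rel import *
show()
b=cam("scene")[0];save("q1",np.clip(cv2.resize(b[80:210,240:380],None,fx=4.5,fy=4.5,interpolation=2)*1.5,0,255).astype(np.uint8))
```

```text
{'clock': 14.25, 'joint_pos': [0.0458, 0.1876, -0.2309, 1.1523, -0.0001, -0.0471], 'tcp_pos': [0.4893, 0.1025, 0.1863], 'wrist_force': [0.0114, -0.0273, -1.3956], 'ft_torque': [-0.0444, 0.0074, -0.01], 'finger_gap': 0.013} R [[-0.0927, 0.9957, 0.0001], [0.9957, 0.0927, -0.0001], [-0.0001, 0.0001, -1.0]] psi 95.32
```

View pics/q1.png

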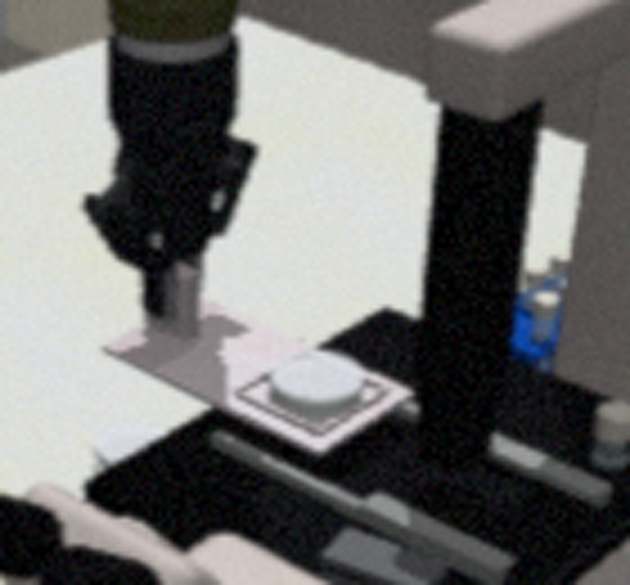

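```bash
cat > lvl.py <<'E'
from rel import *
def pose(px):
    im,K,d,T=cam("scene")
    obj=np.array([[-130,44,5],[-130,-44,5],[42,-44,5],[42,44,5]],float)/1e3
    ok,rv,tv=cv2.solvePnP(obj,np.array(px,float),K,d,flags=cv2.SOLVEPNP_ITERATIVE)
    Rw=T[:3,:3]@cv2.Rodrigues(rv)[0];tw=T[:3,:3]@tv.ravel()+T[:3,3]
    e=cv2.projectPoints(obj,rv,tv,K,d)[0][:,0]-px
    h=tw+Rw@np.array([-.112,0,.05])
    print("origin",tw.round(4),"x axis",Rw[:,0].round(3),"z axis",Rw[:,2].round(3),"pitch(deg, + = dish end up)",np.degrees(np.arcsin(Rw[2,0])).round(1),"roll",np.degrees(np.arcsin(Rw[2,1])).round(1),"handle top",h.round(4),"tcp",np.round(st["tcp_pos"],4),"err",np.abs(e).max().round(2))
    # independent: heights by intersect with plane of expected xy? rays at z
    for p in px: print(onz(K,d,T,p,.175).round(4),end=" ")
    print()
E
python3 - <<'E'
from lvl import *
s=lambda u,v:(240+(u+.5)/4.5-.5,80+(v+.5)/4.5-.5)
pose([s(203,303),s(103,349),s(320,453),s(415,386)])
show()
b=cam("scene")[0];save("q2",np.clip(cv2.resize(b[140:185,258:338],None,fx=9.5,fy=9.5,interpolation=2)*1.5,0,255).astype(np.uint8))
E
```

```text
origin [0.6035 0.1117 0.1699] x axis [0.997 0.075 0.036] z axis [-0.035 -0.017  0.999] pitch(deg, + = dish end up) 2.1 roll 0.8 handle top [0.4902 0.1025 0.2158] tcp [0.4892 0.1025 0.1862] err 0.65
[0.4796 0.1386 0.175 ] [0.4813 0.0538 0.175 ] [0.6501 0.0703 0.175 ] [0.6372 0.163  0.175 ] 
{'clock': 14.3, 'joint_pos': [0.0458, 0.1876, -0.231, 1.1522, -0.0001, -0.0471], 'tcp_pos': [0.4892, 0.1025, 0.1862], 'wrist_force': [-0.8904, -1.5676, -1.1248], 'ft_torque': [0.0085, 0.1518, -0.0015], 'finger_gap': 0.0129} R [[-0.0927, 0.9957, -0.0001], [0.9957, 0.0927, -0.0001], [-0.0001, -0.0001, -1.0]] psi 95.32
```

View pics/q2.png

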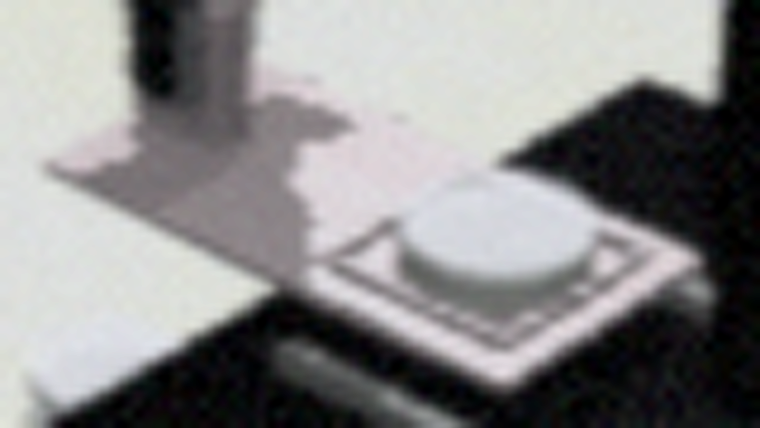

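PnP on the plate corners gives an underside at z ≈ 0.170 and a tilt within measurement error (~2°). Torque and force readings match the free weight. Lifting the remaining 6 cm.

Emit:
apply_moves(moves=[[[0,0,-0.2],0,0],[[0,0,-0.6],0,0],[[0,0,-1.2],0,0],[[0,0,-2],0,0],[[0,0,-3],0,0],[[0,0,-4],0,0],[[0,0,-4.8],0,0],[[0,0,-5.4],0,0],[[0,0,-5.8],0,0],[[0,0,-6],0,0]])

```text
clock: 15.65
tcp_pos: [0.4893, 0.1025, 0.2464]
orientation: [0.0, 0.674, 0.739, -0.0]
wrist_force: [1.0, -0.6, -1.6]
finger_gap: 0.0124
```

Emit:
apply_moves(moves=[[[0,0,0],0,0],[[0,0,0],0,0],[[0,0,0],0,0],[[0,0,0],0,0],[[0,0,0],0,0],[[0,0,0],0,0],[[0,0,0],0,0],[[0,0,0],0,0],[[0,0,0],0,0],[[0,0,0],0,0]])

```text
clock: 16.9
tcp_pos: [0.4893, 0.1025, 0.2463]
orientation: [0.0, 0.674, 0.739, -0.0]
wrist_force: [-0.3, 0.7, -1.4]
finger_gap: 0.0129
```

Run:
```python
from rel import *
show()
b=cam("scene")[0];save("r1",np.clip(cv2.resize(b[50:210,220:400],None,fx=3.7,fy=3.7,interpolation=2)*1.5,0,255).astype(np.uint8))
save("r2",np.clip(cv2.resize(b[110:165,250:330],None,fx=9.5,fy=9.5,interpolation=2)*1.5,0,255).astype(np.uint8))
save("r3",cam("top")[0])
```

```text
{'clock': 16.9, 'joint_pos': [0.0458, 0.1632, -0.1121, 1.2954, -0.0001, -0.0471], 'tcp_pos': [0.4893, 0.1025, 0.2463], 'wrist_force': [-0.2657, 0.6818, -1.3603], 'ft_torque': [0.0218, 0.0735, -0.0233], 'finger_gap': 0.0129} R [[-0.0927, 0.9957, 0.0001], [0.9957, 0.0927, -0.0001], [-0.0001, 0.0001, -1.0]] psi 95.32
```

View pics/r1.png

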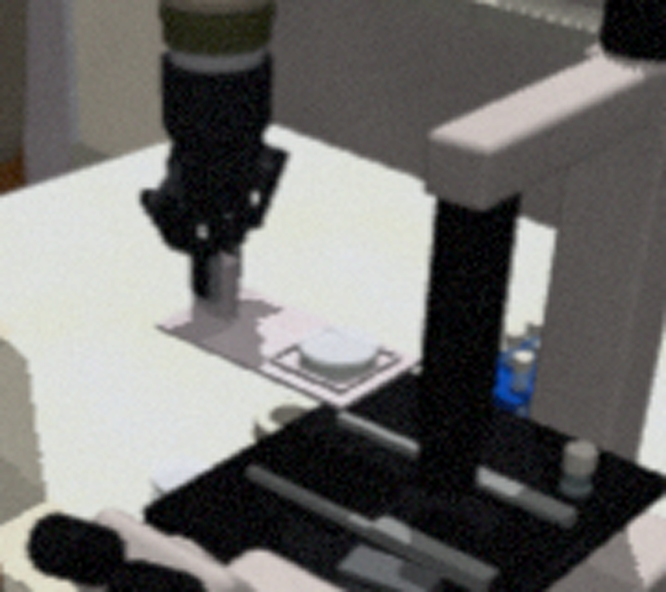

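View pics/r2.png

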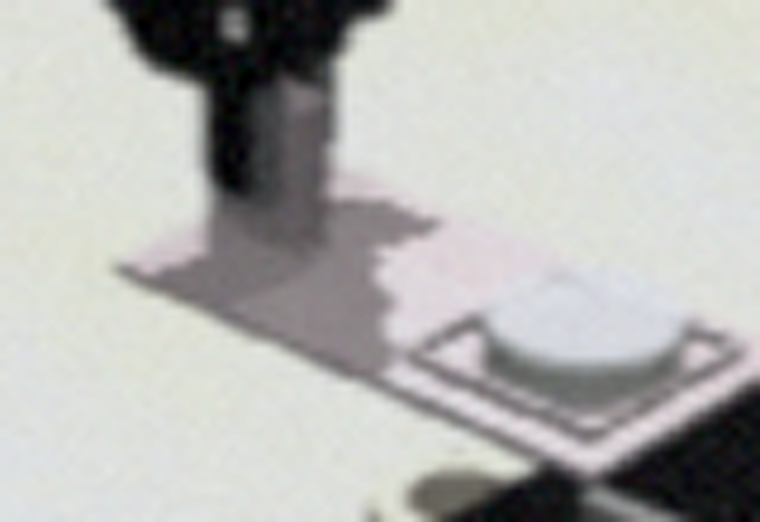

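View pics/r3.png

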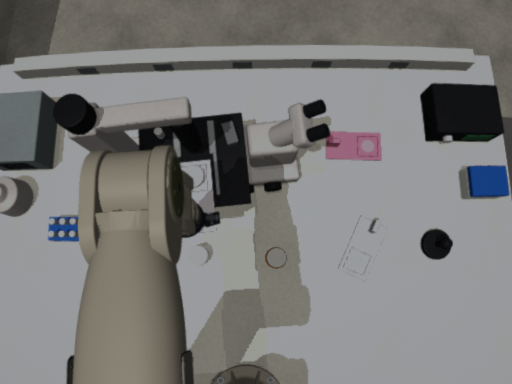

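Run:
```python
from lvl import *
s=lambda u,v:(250+(u+.5)/9.5-.5,110+(v+.5)/9.5-.5)
s1=lambda u,v:(220+(u+.5)/3.7-.5,50+(v+.5)/3.7-.5)
pose([s(345,172),s(115,267),s(592,472),s1(418,362)])
_,K,d,T=cam("scene")
# predicted level plate corners from TCP: handle centre fwd offset k
f=R[:,1];l=R[:,0]
for k in(0,.005):
  P=[np.r_[(st["tcp_pos"]+f*(k+.112+x)+l*y)[:2],.235] for x,y in((-.13,.044),(-.13,-.044),(.042,-.044),(.042,.044))]
  print(k,((proj(K,d,T,P)-[250,110]+.5)*9.5-.5).round(0).tolist())
show()
```

```text
origin [0.5968 0.1173 0.2233] x axis [0.998 0.068 0.015] z axis [-0.017  0.021  1.   ] pitch(deg, + = dish end up) 0.9 roll -1.3 handle top [0.4842 0.1108 0.2715] tcp [0.4893 0.1025 0.2463] err 1.0
[0.3909 0.2252 0.175 ] [0.3913 0.1261 0.175 ] [0.5797 0.1468 0.175 ] [0.5731 0.2377 0.175 ] 
0 [[324.0, 155.0], [115.0, 257.0], [591.0, 467.0], [798.0, 345.0]]
0.005 [[336.0, 160.0], [127.0, 262.0], [607.0, 474.0], [813.0, 351.0]]
{'clock': 17.0, 'joint_pos': [0.0458, 0.1633, -0.1121, 1.2954, -0.0001, -0.0471], 'tcp_pos': [0.4893, 0.1025, 0.2463], 'wrist_force': [0.027, 0.7642, -1.3237], 'ft_torque': [-0.0318, 0.1536, -0.0162], 'finger_gap': 0.0127} R [[-0.0927, 0.9957, 0.0], [0.9957, 0.0927, -0.0001], [-0.0001, -0.0, -1.0]] psi 95.32
```

```bash
python3 -c "
from h import *
print(env.hand_in())
s=env.get_state();print(s['clock'],s['tcp_pos'],s['finger_gap'])"
```

```text
the job is handed in; nothing more can be done
None
the job is handed in; nothing more can be done
```

I gripped the stage carrier by its handle with 100 N and drew it 10 cm straight out along the guides. I then lifted it 8 cm and handed the job in at about 17 s while holding it there.

**Position:** before the lift the carrier's rear edge was about 37 mm ahead of the lips. It was about 28 mm short of the condenser.

**Level:** a fit to the plate corners gave tilts of 0.9° and 1.3°, which is within its noise. The corners also matched a level plate to about 1–2 pixels. The dish is still in its seat and the tool is steady.

**Surroundings:** no knock showed in the readings taken after each move, and the other things looked unmoved in the pictures.

**What disagreed:**
- The wrist read about 1.4 N of load instead of the 2.1 N expected. I put that down to sensor noise or offset.
- While drawing, the wrist showed about 6 N upward, so the plate was lightly pressed on the stage. This went away on lifting.
- The fingers hold the handle a few millimetres towards its front rather than at its centre.
- The corner fit put the plate about 6–8 mm lower than the tool reading and grasp geometry imply. I trusted the tool reading, because the TCP rose exactly 8.0 cm.

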